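# Free the stuck sample cup from its nest and stand it in the tray

### The job

The blue sample cup is jammed in the steel cup it is nested in. Pull it straight up out of the steel cup and set it down gently, standing upright, in the white tray. The steel cup stays standing where it is, and the orange cup is left alone in its own steel cup.

Things in the scene. Friction and masses are not known exactly. Their poses are not given: they have to be found in the camera images.
- blue_cup: blue plastic stacking cup, round, open top, 73 mm high, about 60 g. Origin: centre of its foot's underside, z up. Body widens from 32 mm diameter (foot) to 44 mm, shoulder at 45 mm height; above it a straight collar, 54 mm outside, 45 to 73 mm up. Nested at the start: only the collar shows above the steel rim (73 to 101 mm above the bench). Grip across the outside of the collar from above.
- blue_base: steel cup of the same shape, on a weighted foot 72 mm across; 0.8 kg, loose on the bench, upright; rim 73 mm up. Origin: centre of its underside, z up. The blue cup is nested in it, its foot 28 mm above the bench; five rubber ribs grip it: about 2 to 6 N upward pulls it free, and it is clear after rising 45 mm.
- tray: white shallow rectangular tray, fixed on the bench, 76 x 126 mm, 22 mm high, open top; flat floor 3 mm above the bench, about 55 x 105 mm inside. Origin: centre of its underside; x along the short side, y along the long side, z up. It and the two stacks of cups stand left, middle and right in any order.
- orange_cup: orange plastic cup of the same shape as the blue one, nested in a second steel cup of its own (a bystander; rim 101 mm above the bench). Origin: centre of the underside of its foot, z up.
There are look-alikes about, which are no part of the job. Of the things that look like the blue_cup, the larger one is meant.

How it is judged:
By the outcome, as a careful person would: the job done as asked, in the order asked, and still so for the second after the job is handed in, with the robot touching nothing.
It also fails if it takes over 40 s, if anything falls off the work surface, if the arm or the gripper's body presses on something with over 40 N, if the wrist force passes 120 N, or if a joint passes its speed limit or range.

### The arm

A 6-joint arm with a two-finger parallel gripper is mounted at the origin on a cart in front of the work surface, level with it; the furniture and walls round the work are solid. World frame = base frame: x ahead of the robot, y to its left, z up, the work surface at z = 0. Lengths are in m, angles in rad, forces in N, time in s.
With the tool pointing down it reaches from about 0.25 to 0.8 m from the base axis. Payload 8.5 kg.
Tool frame: the origin (TCP) lies between the finger pads; the fingertips stand 17 mm ahead of it and the grasp point (between the pads) lies 2 mm behind it (nose_length is the distance from the TCP to the fingertips, in m); z points along the fingers, y is the line along which they close (so a half turn about z gives the same grasp; the last joint's range is limited). The gripper opens to 85 mm and grips with 20 to 120 N. Pads are 22 mm wide; open, the fingers measure 114 mm over their backs; the gripper's body (76 mm by 85 mm) begins 54 mm behind the grasp point. The pads swing forward as they close: fully open they stand 13 mm farther back than shut.
Start: joints at [1.318, 0.238, -0.013, 1.319, 0, 1.571], TCP at [0.131, 0.508, 0.248] pointing down, gripper open.
Joint ranges: [-2.66, 2.66], [-1.03, 1.9], [-1.14, 1.46], [-1.82, 2.27], [-1.45, 1.34], [-3.14, 3.14]. Speed limits (rad/s): [2.22, 2.22, 2.79, 3.14, 3.14, 3.14].

### API

Orientations are given as a unit quaternion [x, y, z, w].
In Python, from plant import get_obs, grab_frame, calibration, job_done, search_frame, place_of, nose_length gives the robot as it stands.
- The arm moves only by the tool arm_command, never from a script. Its argument "deltas" is one flat list of numbers, 7 for each row, row after row: the turn, a rotation vector about the tool's x, y, z in degrees, then the shift along the tool's x, y, z in m, then the closure, from 0 (fully open) to 1 (shut). A call has 1 to 8 rows; each row shifts and turns the commanded pose from where the row before left it, along the tool's axes as they then stand; what a row does not reach is not made up. A row lasts 1/8 s, in which the tool goes at most 62.5 mm and 10.7 degrees, less where a joint would pass 70% of its speed; a pose out of reach is approached as far as the arm can. A call with a gripper value outside its range is refused whole. The fingers move at their own pace and stop on an object; "squeeze" is the grip in N (left out, the last holds). Time passes only in rows, so rows that do not move let the fingers close. It gives the time, the measured TCP pose, the force, the opening and the grip force at its end, in the units of the state.
- get_obs(): the state, without advancing time (a new reading comes with each control period).
- grab_frame(name): name is "side" or "top"; returns the picture (400x640x3 uint8, blue, green, red); there is no depth.
- calibration(name): a dict with "mtx" (3x3 intrinsics, pixels), "dist" ([k1, k2, p1, p2, k3] as OpenCV has them; the pictures are not rectified), "extrinsics" (4x4, takes a point from camera to world coordinates). Camera axes: x right, y down, z forward; pixel columns grow to the right and rows downward; lengths in m; the calibration is good to about 2 mm. A picture is of the moment at which its call begins. calibration takes no time and is no camera call.
- job_done(): hands the job in; it is judged then, once.
Trained networks look in the newest picture that a camera, given by its name, has taken for a name from the list of things; names that differ only in an ending like _2 or _b are one class to them, and where a whole thing is asked for, a point or a joint stands for the part that bears it (a point fixed in the world has none). Each returns a list of dicts, best first, with "p" (0 to 1); they miss things now and then, are a little off and sometimes report something else, mostly with a low value. They report only what shows in the picture. A call takes as long as a camera call. They do not tell look-alikes from the thing itself.
- search_frame(target, camera): "centre" ([column, row] as shares, 0 to 1, of the picture: columns of its width, rows of its height, amid what is visible of it).
- place_of(target, camera): "centre" ([column, row] as shares, 0 to 1, of the picture: columns of its width, rows of its height: a listed point, or the origin of a listed thing).
The state is a dict: "t": time; "joints": joint angles; "dq": joint speeds; "tau": joint torques, N m; "tool_pos": TCP position; "tcp_rot": TCP orientation; "force": force on the tool from outside, world axes, zero at the start; "wrist_torque": the same for the moment, N m; "opening": finger opening in m; "finger_force": force on a finger pad.
Only numpy, scipy, OpenCV 4.12 (cv2) and the standard library are available. Lean on these libraries where they do the work, as an engineer would, in place of code of your own. Each camera call takes 0.05 s, during which the arm holds its last target. There are 200 camera calls.

## Working session

There is one attempt and no reset: what is moved stays moved. The work goes in short steps, Python scripts to look and compute and a tool call to move; the robot and the scene stay as the last step left them, time stands still between calls to the robot, and variables do not carry over. Pictures are saved under pics/ and viewed, at most 12 in all, crops included, and the job is handed in when it is done.

Besides the shell and the picture viewer there is one more tool, called after "Call:" by a JSON object that holds its "api" and its "payload", one argument or row to a line. arm_command: Moves the arm, as the interface text tells. Its arguments: {"type":"object","properties":{"deltas":{"type":"array","items":{"type":"number"}},"squeeze":{"type":"number"}},"required":["deltas"]}

```bash
mkdir -p pics; ls; python3 - <<'E'
from plant import *
import cv2
o=get_obs();print({k:o[k] for k in('t','tool_pos','tcp_rot','opening')},nose_length)
for c in('top','side'):
    cv2.imwrite(f'pics/{c}0.png',grab_frame(c)); k=calibration(c);print(c,k)
    for n in('blue_cup','blue_base','tray','orange_cup'):
        print(n,[( [round(x*s,1) for x,s in zip(d['centre'],(640,400))],round(d['p'],2)) for d in place_of(n,c)])
E
```

```text
pics
{'t': 0.0, 'tool_pos': array([0.13120813, 0.50794034, 0.24767455]), 'tcp_rot': array([ 1.26064257e-01,  9.92021818e-01, -7.13215297e-04, -8.65905545e-05]), 'opening': 0.08573384082947205} 0.017
top {'mtx': array([[491.39740974,   0.        , 320.86426986],
       [  0.        , 491.39740974, 203.40792099],
       [  0.        ,   0.        ,   1.        ]]), 'dist': array([-0.02377907,  0.        ,  0.        ,  0.        ,  0.        ]), 'extrinsics': array([[ 0.02200021, -0.99211179,  0.12341061,  0.36794251],
       [-0.99953799, -0.01923779,  0.02353128,  0.00274615],
       [-0.02097151, -0.12387129, -0.99207666,  1.26238734],
       [ 0.        ,  0.        ,  0.        ,  1.        ]])}
blue_cup [([371.8, 213.1], 0.69), ([330.4, 200.2], 0.56)]
blue_base [([327.7, 201.4], 0.49)]
tray [([434.3, 223.3], 0.64)]
orange_cup [([226.6, 209.8], 0.7)]
side {'mtx': array([[489.19494829,   0.        , 318.33260888],
       [  0.        , 489.19494829, 192.27245453],
       [  0.        ,   0.        ,   1.        ]]), 'dist': array([-0.02635521,  0.        ,  0.        ,  0.        ,  0.        ]), 'extrinsics': array([[-0.97133812, -0.12577458,  0.2017003 ,  0.28783646],
       [-0.23757441,  0.48588407, -0.84111537,  0.93516022],
       [ 0.00778797, -0.86492626, -0.50183854,  0.611404  ],
       [ 0.        ,  0.        ,  0.        ,  1.        ]])}
blue_cup [([305.5, 203.1], 0.83), ([329.3, 194.0], 0.51)]
blue_base [([304.3, 213.3], 0.9)]
tray [([349.5, 166.1], 0.85)]
orange_cup [([291.1, 276.2], 0.59)]
```

View pics/top0.png

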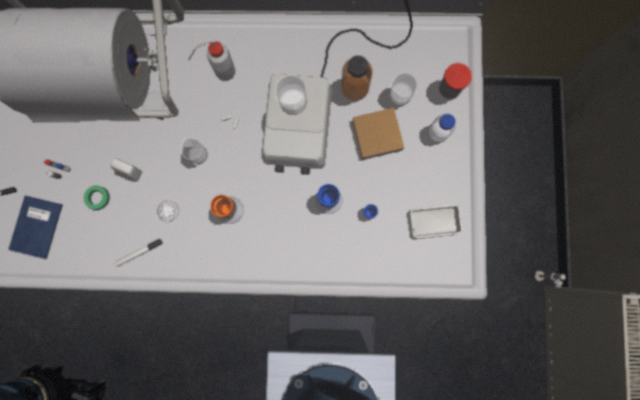

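View pics/side0.png

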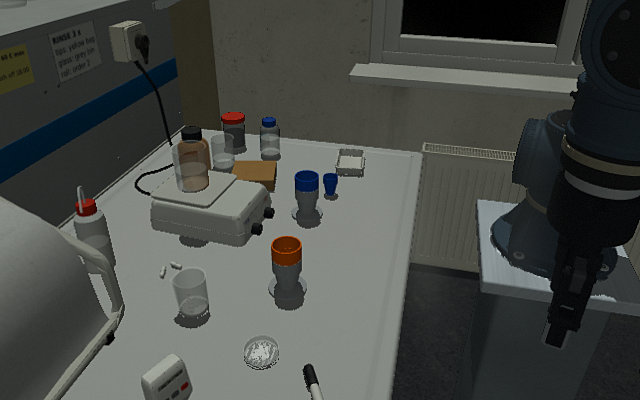

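The top view shows the large blue cup at (328,197), the small look-alike at (370,212), the tray at (434,223) and the orange cup at (223,208). The side view has the blue collar at (306,182) and the tray at (350,162). The balance is behind and to the left of the blue stack. Next I'll fit the positions by projecting the known shapes onto colour masks.

```bash
cat > h.py <<'E'
import cv2,numpy as np
from plant import *
from scipy.optimize import least_squares
def proj(P,c):
    k=calibration(c);W=np.linalg.inv(k['extrinsics'])
    return cv2.projectPoints(np.float64(P).reshape(-1,3),cv2.Rodrigues(W[:3,:3])[0],W[:3,3],k['mtx'],k['dist'])[0][:,0]
def ray(uv,c,z):
    k=calibration(c);E=k['extrinsics'];u=cv2.undistortPoints(np.float64([[uv]]),k['mtx'],k['dist'])[0,0]
    d=E[:3,:3]@[*u,1];return E[:3,3]+d*(z-E[2,3])/d[2]
def mask(im,col,box):
    h=cv2.cvtColor(im,cv2.COLOR_BGR2HSV);lo,hi={'blue':((105,130,40),(130,255,255)),'orange':((3,130,60),(20,255,255))}[col]
    m=cv2.inRange(h,lo,hi);z=np.zeros_like(m);a,b,c,d=box;z[b:d,a:c]=m[b:d,a:c];return z
def hullbox(m):
    p=cv2.findNonZero(m)[:,0].astype(float);return np.r_[p.min(0),p.max(0)+1]-.5
a=np.linspace(0,2*np.pi,73)
def cyl(x,y,z0,z1,r=.027):
    return np.array([[x+r*np.cos(t),y+r*np.sin(t),z] for z in(z0,z1) for t in a])
def fitcup(boxes,z0,z1,r=.027):
    f=lambda p:np.concatenate([(lambda q:np.r_[q.min(0),q.max(0)]-b)(proj(cyl(p[0],p[1],z0+p[2],z1+p[2],r),c)) for c,b in boxes.items()])
    s=least_squares(f,[.4,0,0],loss='soft_l1');return s.x,np.round(s.fun,1)
E
python3 - <<'E'
from h import *
T=cv2.imread('pics/top0.png');S=cv2.imread('pics/side0.png')
for n,bt,bs in(('blue',(305,170,350,225),(285,160,319,200)),('orange',(200,185,245,225),(262,225,310,275))):
    B={'top':hullbox(mask(T,n,bt)),'side':hullbox(mask(S,n,bs))}
    print(n,B,fitcup(B,.073,.101)); 
    for c in B: print(c,fitcup({c:B[c]},.073,.101))
print('small',ray((370,211),'top',.03)[:2], ray((330,196),'side',0)[:2])
for uv in((410,209),(458,206),(460,233),(411,239)): print('tray',ray(uv,'top',.022)[:2])
for uv in((264,165),(326,168),(330,75)): print('bal',ray(uv,'top',.06)[:2])
print('bal knob side',ray((270,215),'side',.03))
cv2.imwrite('pics/crop0.png',np.hstack([cv2.resize(T[165:255,300:480],(720,360),interpolation=2),])); cv2.imwrite('pics/crop1.png',cv2.resize(S[130:240,230:390],(800,550),interpolation=2))
E
```

```text
blue {'top': array([317.5, 186.5, 337.5, 205.5]), 'side': array([294.5, 169.5, 318.5, 191.5])} (array([0.53544435, 0.01477808, 0.00182798]), array([-1.3, -3.8,  1.4,  1. , -0.1, -0.3,  0.4,  0.5]))
top (array([ 0.56345524,  0.01721935, -0.22280173]), array([ 0.5, -0.5, -0.5,  0.5]))
side (array([ 0.54229805, -0.00958162, -0.01186239]), array([ 0.1, -0.1, -0.1,  0.1]))
orange {'top': array([210.5, 195.5, 233.5, 216.5]), 'side': array([270.5, 235.5, 301.5, 265.5])} (array([5.04834367e-01, 2.69634930e-01, 9.26211922e-05]), array([-0.8, -2. ,  0.9,  0.5,  0.2, -0.5,  0.1,  0.6]))
top (array([ 0.51577291,  0.29496638, -0.11139188]), array([ 0.2, -0.2, -0.2,  0.2]))
side (array([ 0.50889861,  0.25818086, -0.00883269]), array([ 0.3, -0.3, -0.3,  0.3]))
small [ 0.50438284 -0.0921937 ] [ 0.50145462 -0.07904286]
tray [ 0.51234881 -0.19393974]
tray [ 0.5223628  -0.31528219]
tray [ 0.45403223 -0.31948167]
tray [ 0.43647766 -0.19644517]
bal [0.6114275  0.17544918]
bal [0.60654059 0.02043879]
bal [0.84824357 0.01521203]
bal knob side [0.60044429 0.08356821 0.03      ]
```

View pics/crop0.png

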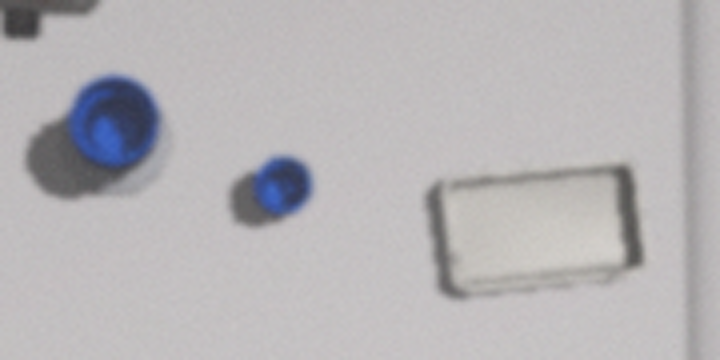

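View pics/crop1.png

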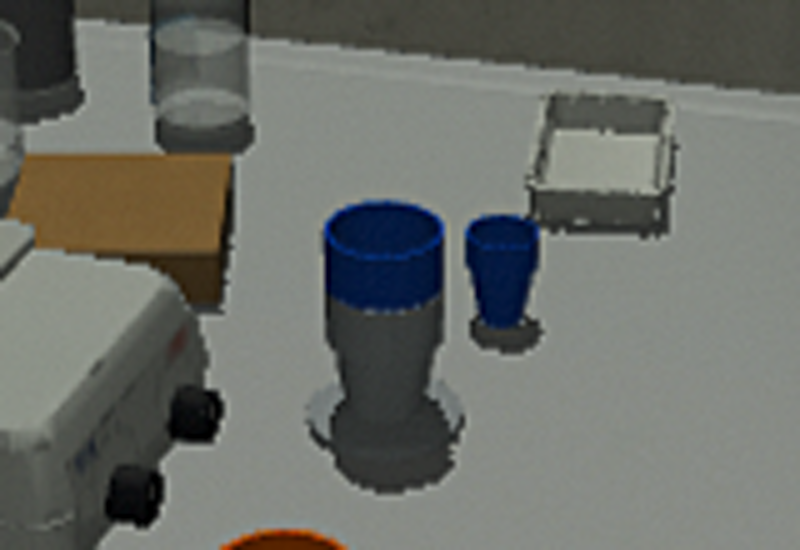

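The top crop shows the blue rim spanning about columns 317.6–339.7 and rows 184–207, and the tray is slightly rotated. The side crop has the collar at columns 295–318.8 and rows 170–192.2. The colour mask had cut off the dark parts, so I'll refit with these values.

```bash
python3 - <<'E'
from h import *
B={'top':np.array([317.5,183.8,339.8,207])-.5,'side':np.array([294.8,170.2,318.8,192.3])-.5}
print(fitcup(B,.073,.101))
for c in B: print(c,fitcup({c:B[c]},.073,.101))
t=lambda x,y:np.array([x/4+300-.5,y/4+165-.5]); s=lambda x,y:np.array([x/5+230-.5,y/5+130-.5])
X,Y,H=.038,.063,.022
C=[('top',t(630,165),(X,-Y,H)),('top',t(641,265),(-X,-Y,H)),('top',t(457,297),(-X,Y,0)),('top',t(430,185),(X,Y,0)),
('side',s(543,93),(X,-Y,H)),('side',s(668,95),(-X,-Y,H)),('side',s(527,187),(X,Y,H)),('side',s(665,237),(-X,Y,0)),('side',s(530,230),(X,Y,0))]
def f(p):
    c,n=np.cos(p[2]),np.sin(p[2])
    return np.concatenate([proj([p[0]+c*a-n*b,p[1]+n*a+c*b,z],k)[0]-uv for k,uv,(a,b,z) in C])
r=least_squares(f,[.48,-.25,0],loss='soft_l1');print('tray',r.x,np.round(r.fun,1))
E
```

```text
(array([5.35797566e-01, 1.34989203e-02, 4.89210704e-04]), array([-0.2, -0.7,  0.1, -0.1,  0.1, -0.2,  0.5,  0.4]))
top (array([ 0.53819827,  0.0136109 , -0.0228168 ]), array([ 0.1, -0.1, -0.1,  0.1]))
side (array([ 0.54217864, -0.00739016, -0.01133098]), array([ 0.1, -0.1, -0.1,  0.1]))
tray [ 0.48495816 -0.2569673   0.15969431] [ 0.1 -3.7  2.5  0.9 -2.4  0.4 -0.4 -0.9 -0.7 -0.5  1.   0.2  0.3  0.8
  1.2 -0.5 -0.6 -0.4]
```

Call:
{"api": "arm_command", "payload": {
  "deltas": [0,0,0,0,0,-0.03,0,0,0,0,0,0,-0.03,0,0,0,0,-0.03,-0.04,0,0.2,0,0,0,-0.03,-0.04,0,0.2],
  "squeeze": 25
}}

```text
t: 1.0
tool_pos: [0.1696, 0.4151, 0.3083]
tcp_rot: [0.125, 0.992, 0.0, 0.0]
force: [0.5, -0.4, 1.1]
opening: 0.0686
finger_force: 0.0
```

```bash
cat >> h.py <<'E'
from scipy.spatial.transform import Rotation as Ro
def delta(tgt):
    o=get_obs();R=Ro.from_quat(o['tcp_rot']).as_matrix();print('j',np.round(o['joints'],2),'pos',np.round(o['tool_pos'],4),'F',np.round(o['force'],1),'tilt',np.round(R[:,2],3))
    d=R.T@(np.array(tgt)-o['tool_pos']);print('delta',np.round(d,4));return d
E
python3 -c "
from h import *
delta([.536,.0135,.2])"
```

```text
j [ 1.18  0.09 -0.04  1.44 -0.    1.43] pos [0.1696 0.4151 0.3083] F [ 0.5 -0.4  1.1] tilt [ 0.  0. -1.]
delta [-0.4548 -0.2978  0.1084]
```

Call:
{"api": "arm_command", "payload": {
  "deltas": [0,0,0,-0.05,-0.033,0,0,0,0,0,-0.05,-0.033,0,0,0,0,0,-0.05,-0.033,0,0,0,0,0,-0.05,-0.033,0,0,0,0,0,-0.05,-0.033,0,0,0,0,0,-0.05,-0.033,0,0,0,0,0,-0.05,-0.033,0,0,0,0,0,-0.05,-0.033,0.02,0]
}}

```text
t: 2.0
tool_pos: [0.4921, 0.0589, 0.2895]
tcp_rot: [0.126, 0.992, 0.0, 0.002]
force: [1.4, 0.9, -1.1]
opening: 0.0856
finger_force: 0.0
```

Call:
{"api": "arm_command", "payload": {
  "deltas": [0,0,0,-0.03,-0.02,0.04,0,0,0,0,0,0,0.04,0,0,0,0,0,0,0,0]
}}

```text
t: 2.38
tool_pos: [0.5126, 0.0332, 0.2061]
tcp_rot: [0.127, 0.992, -0.001, -0.003]
force: [-0.4, 0.2, 0.1]
opening: 0.0854
finger_force: 0.0
```

```bash
python3 -c "
from h import *
delta([.536,.0135,.2])
T=grab_frame('top');S=grab_frame('side')
cv2.imwrite('pics/a.png',np.vstack([cv2.resize(T[150:250,270:400],(390,300),interpolation=2),cv2.resize(S[100:200,240:370],(390,300),interpolation=2)]))"
```

```text
j [ 0.06  0.24 -0.12  1.22 -0.    0.32] pos [0.5126 0.0332 0.2061] F [-0.4  0.2  0.1] tilt [-0.006 -0.    -1.   ]
delta [-0.0277 -0.0132  0.006 ]
```

View pics/a.png

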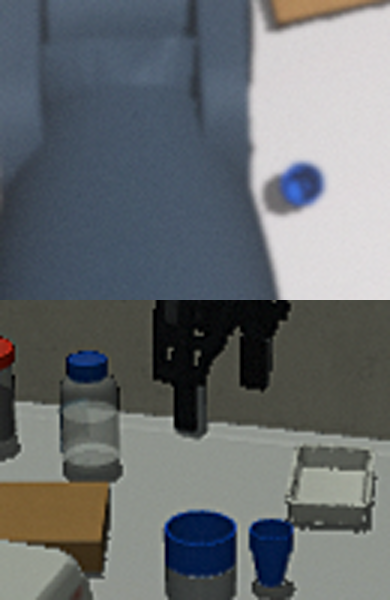

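The side crop shows the open fingers above the scene and the blue cup below them. I'll centre over the cup and go down to just above its rim.

Call:
{"api": "arm_command", "payload": {
  "deltas": [0,0,0,-0.0277,-0.0132,0.0,0,0,0,0,0,0,0.04,0,0,0,0,0,0,0.03,0,0,0,0,0,0,0,0]
}}

```text
t: 2.98
tool_pos: [0.5374, 0.0146, 0.1389]
tcp_rot: [0.126, 0.992, -0.0, -0.0]
force: [0.1, 0.6, -0.2]
opening: 0.0856
finger_force: 0.0
```

```bash
python3 -c "
from h import *
delta([.536,.0135,.13])
S=grab_frame('side')
o=get_obs();R=Ro.from_quat(o['tcp_rot']).as_matrix()
P=[o['tool_pos']+R@np.array([0,y,z]) for y,z in((0,0),(0,.017),(.0427,.017),(-.0427,.017),(.0427,.004),(-.0427,.004),(.057,.004),(-.057,.004))]
V=cv2.resize(S[130:220,250:370],(800,600),interpolation=2)
for q in proj(P,'side'): cv2.circle(V,tuple(int(v) for v in (q+.5-[250,130])*6.667),3,(0,255,0),-1)
q=proj(cyl(.536,.0135,.101,.101),'side');cv2.polylines(V,[((q+.5-[250,130])*6.667).astype(int)],True,(0,0,255),1)
cv2.imwrite('pics/b.png',V)"
```

```text
j [ 0.03  0.32 -0.19  1.06 -0.    0.28] pos [0.5374 0.0146 0.1389] F [ 0.1  0.6 -0.2] tilt [-0.001 -0.    -1.   ]
delta [ 0.0011 -0.0014  0.0089]
```

View pics/b.png

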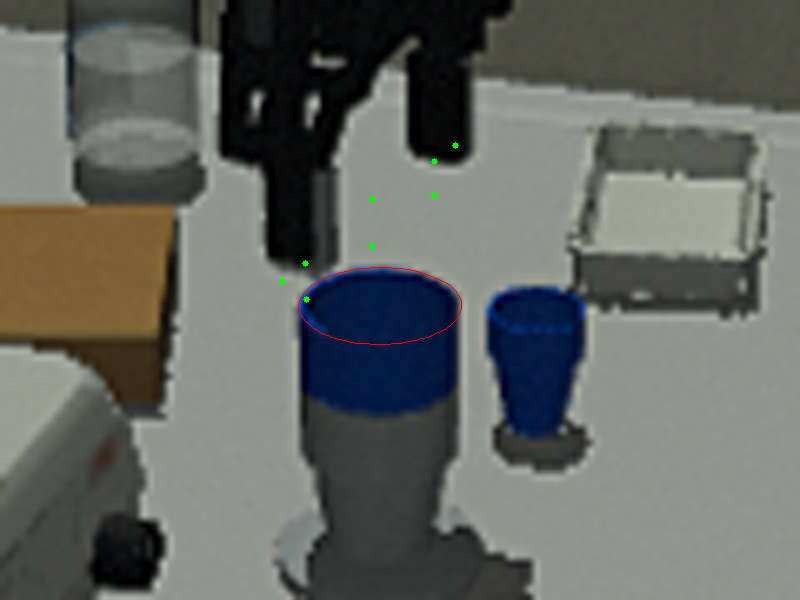

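The projected rim (red) matches the seen rim to within about 0.5 px, and the fingers straddle the cup at crop (300,265) and (440,160). Open fingertips are about 4 mm ahead of the TCP, as expected. I'll go down to z=0.092 and close in steps, watching the side force.

Call:
{"api": "arm_command", "payload": {
  "deltas": [0,0,0,0.001,-0.0012,0.017,0,0,0,0,0,0,0.015,0,0,0,0,0,0,0.015,0.15,0,0,0,0,0,0,0.25,0,0,0,0,0,0,0.3],
  "squeeze": 25
}}

```text
t: 3.65
tool_pos: [0.5368, 0.0131, 0.0919]
tcp_rot: [0.126, 0.992, -0.0, 0.0]
force: [0.6, -0.3, -0.8]
opening: 0.0601
finger_force: 0.0
```

```bash
python3 -c "
from h import *
delta([.536,.0135,.092]);print(get_obs()['opening'])"
```

```text
j [ 0.02  0.36 -0.27  0.95 -0.    0.28] pos [0.5368 0.0131 0.0919] F [ 0.6 -0.3 -0.8] tilt [ 0. -0. -1.]
delta [ 0.0008  0.0002 -0.0001]
0.060109998033691804
```

Call:
{"api": "arm_command", "payload": {
  "deltas": [0,0,0,0,0,0,0.34,0,0,0,0,0,0,0.35],
  "squeeze": 25
}}

```text
t: 3.9
tool_pos: [0.537, 0.0135, 0.0921]
tcp_rot: [0.126, 0.992, 0.0, 0.001]
force: [0.3, 3.5, 2.2]
opening: 0.0553
finger_force: 1.3
```

Call:
{"api": "arm_command", "payload": {
  "deltas": [0,0,0,0,0,0,0.37]
}}

```text
t: 4.03
tool_pos: [0.5371, 0.0135, 0.0923]
tcp_rot: [0.126, 0.992, 0.0, 0.001]
force: [0.3, 3.3, 5.3]
opening: 0.0543
finger_force: 20.1
```

The grip is at 54.3 mm with only a small side force of 3 N. I'll relieve that, close fully and begin a slow vertical pull.

Call:
{"api": "arm_command", "payload": {
  "deltas": [0,0,0,0,0.0005,0,0.6,0,0,0,0,0.0005,0,0.6,0,0,0,0,0,-0.001,0.6,0,0,0,0,0,-0.001,0.6],
  "squeeze": 30
}}

```text
t: 4.53
tool_pos: [0.5365, 0.0139, 0.0932]
tcp_rot: [0.126, 0.992, -0.0, -0.0]
force: [0.1, 0.0, -3.6]
opening: 0.0539
finger_force: 32.3
```

```bash
python3 -c "
from h import *
delta([.537,.0135,.092]);o=get_obs();print(o['opening'],o['finger_force'],o['wrist_torque'])"
```

```text
j [ 0.03  0.36 -0.26  0.95 -0.    0.28] pos [0.5365 0.0139 0.0932] F [ 0.1  0.  -3.6] tilt [-0.001 -0.    -1.   ]
delta [-0.0006 -0.0003  0.0012]
0.05387718634583259 32.287269830703735 [-0.08648432 -0.17139507  0.02603835]
```

Call:
{"api": "arm_command", "payload": {
  "deltas": [0,0,0,0,0,-0.001,0.6,0,0,0,0,0,-0.001,0.6,0,0,0,0,0,-0.002,0.6,0,0,0,0,0,-0.002,0.6,0,0,0,0,0,-0.002,0.6,0,0,0,0,0,-0.002,0.6]
}}

```text
t: 5.28
tool_pos: [0.537, 0.0141, 0.104]
tcp_rot: [0.126, 0.992, 0.0, 0.0]
force: [0.7, -0.5, -0.4]
opening: 0.0538
finger_force: 32.6
```

```bash
python3 -c "
from h import *
delta([.537,.0135,.15])
S=grab_frame('side')
cv2.imwrite('pics/c.png',cv2.resize(S[130:220,250:370],(800,600),interpolation=2))"
```

```text
j [ 0.03  0.35 -0.25  0.98 -0.    0.28] pos [0.537  0.0141 0.104 ] F [ 0.7 -0.5 -0.4] tilt [ 0.001 -0.    -1.   ]
delta [-0.0002 -0.0006 -0.046 ]
```

View pics/c.png

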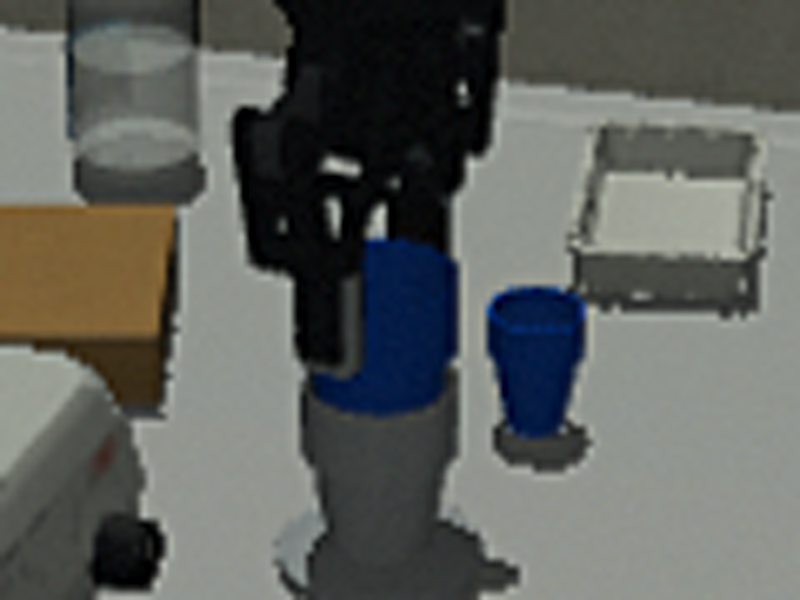

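The blue cup has risen about 12 mm out of the base, with its collar at crop (400,320), and the steel cup is unmoved. I'll keep pulling straight up.

Call:
{"api": "arm_command", "payload": {
  "deltas": [0,0,0,0,0,-0.003,0.6,0,0,0,0,0,-0.003,0.6,0,0,0,0,0,-0.003,0.6,0,0,0,0,0,-0.004,0.6,0,0,0,0,0,-0.004,0.6,0,0,0,0,0,-0.005,0.6,0,0,0,0,0,-0.006,0.6,0,0,0,0,0,-0.007,0.6]
}}

```text
t: 6.32
tool_pos: [0.5368, 0.0141, 0.139]
tcp_rot: [0.126, 0.992, -0.0, -0.0]
force: [0.6, 0.1, -0.9]
opening: 0.0536
finger_force: 32.5
```

Call:
{"api": "arm_command", "payload": {
  "deltas": [0,0,0,0,0,-0.01,0.6,0,0,0,0,0,-0.015,0.6,0,0,0,0,0,-0.02,0.6,0,0,0,0,0,-0.02,0.6,0,0,0,0,0,-0.01,0.6]
}}

```text
t: 6.95
tool_pos: [0.5373, 0.0141, 0.2153]
tcp_rot: [0.126, 0.992, 0.0, 0.001]
force: [0.5, 0.3, -0.8]
opening: 0.0538
finger_force: 32.5
```

```bash
python3 -c "
from h import *
delta([.485,-.257,.16]);print(get_obs()['opening'])
T=grab_frame('top')
cv2.imwrite('pics/d.png',cv2.resize(T[160:260,290:480],(800,421),interpolation=2))"
```

```text
j [ 0.03  0.27 -0.05  1.24 -0.    0.28] pos [0.5373 0.0141 0.2153] F [ 0.5  0.3 -0.8] tilt [ 0.002 -0.    -1.   ]
delta [-0.0171 -0.2756  0.0552]
0.05383480836440772
```

View pics/d.png

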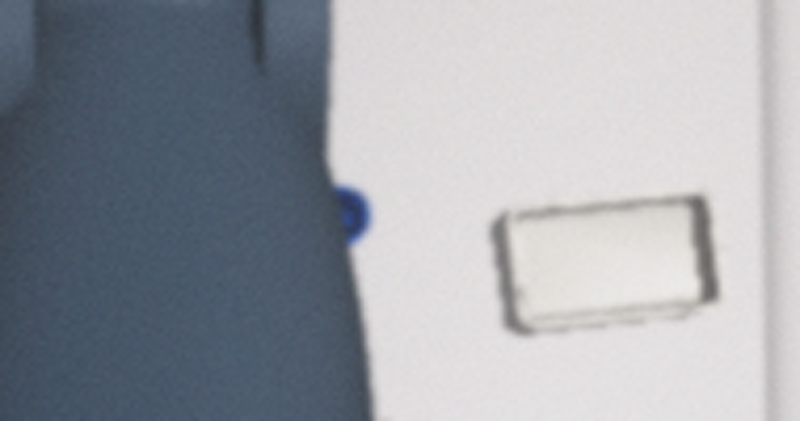

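The top crop shows the tray interior from about (510,215) to (705,300), with its centre at (607,258), so full-picture pixel (434,221). I'll cross-check the tray centre with both cameras while I carry the cup over.

```bash
python3 -c "
from h import *
print(ray((433.7,221),'top',.003),ray((434.3,223.3),'top',0),ray((349.5,166.1),'side',0))
for c in ('top','side'):
  p=place_of('tray',c)[0]['centre'];print(c,p,ray((p[0]*640,p[1]*400),c,0))
print(proj([[.485,-.257,.003]],'side'),proj([[.485,-.257,.003]],'top'))"
```

```text
[ 0.48478993 -0.25756113  0.003     ] [ 0.4791721  -0.25968298  0.        ] [ 4.84714866e-01 -2.50210250e-01  1.11022302e-16]
top [0.6794, 0.5547] [ 0.48285645 -0.26102736  0.        ]
side [0.5477, 0.4065] [ 0.4858804  -0.27202094  0.        ]
[[349.89427513 164.03142858]] [[433.4800294  220.91400913]]
```

Call:
{"api": "arm_command", "payload": {
  "deltas": [0,0,0,-0.002,-0.03,0,0.6,0,0,0,-0.003,-0.045,0,0.6,0,0,0,-0.003,-0.045,0,0.6,0,0,0,-0.003,-0.045,0,0.6,0,0,0,-0.003,-0.045,0,0.6,0,0,0,-0.003,-0.04,0.015,0.6,0,0,0,0,-0.025,0.02,0.6,0,0,0,0,0,0.02,0.6]
}}

```text
t: 8.1
tool_pos: [0.4834, -0.258, 0.157]
tcp_rot: [0.127, 0.992, 0.0, -0.001]
force: [-0.2, 0.2, -0.8]
opening: 0.0536
finger_force: 32.5
```

Call:
{"api": "arm_command", "payload": {
  "deltas": [0,0,0,0,0,0,0.6,0,0,0,0,0,0,0.6]
}}

```text
t: 8.35
tool_pos: [0.4846, -0.2562, 0.1588]
tcp_rot: [0.126, 0.992, -0.0, -0.0]
force: [-0.2, -0.3, -0.5]
opening: 0.0534
finger_force: 32.5
```

```bash
python3 -c "
from h import *
delta([.485,-.257,.12]);o=get_obs();print(o['opening'],o['finger_force'],o['t'])
T=grab_frame('top');S=grab_frame('side');c=np.hstack([cv2.resize(S[120:200,290:390],(500,400),interpolation=2),cv2.resize(T[190:250,400:475],(300,240),interpolation=2)[:,:, :] if 0 else cv2.resize(T[180:260,400:460],(300,400),interpolation=2)])
cv2.imwrite('pics/e.png',c)"
```

```text
j [-0.49  0.32 -0.13  1.12 -0.   -0.23] pos [ 0.4846 -0.2562  0.1588] F [-0.2 -0.3 -0.5] tilt [-0. -0. -1.]
delta [-0.0006 -0.0007  0.0388]
0.053426927395425795 32.53809481859207 8.35
```

View pics/e.png

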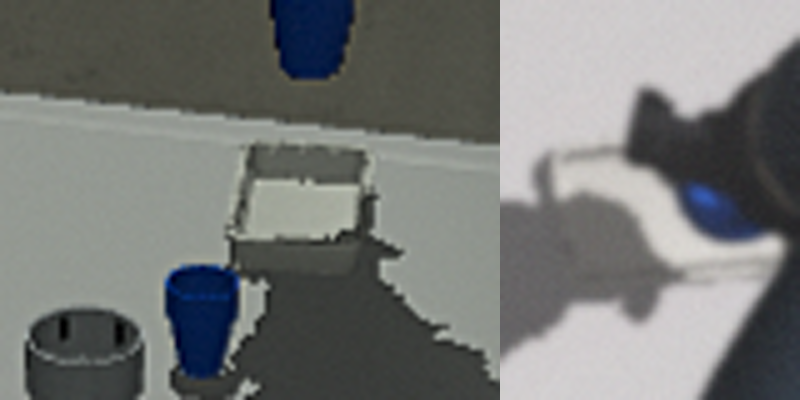

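The side crop shows the empty steel cup still standing at (85,350). The blue cup's foot is at (312,78), directly above the tray floor, which is centred near (304,212). I'll lower it now.

Call:
{"api": "arm_command", "payload": {
  "deltas": [0,0,0,0,0,0.02,0.6,0,0,0,0,0,0.025,0.6,0,0,0,0,0,0.018,0.6,0,0,0,0,0,0.01,0.6,0,0,0,0,0,0.006,0.6,0,0,0,0,0,0,0.6]
}}

```text
t: 9.2
tool_pos: [0.4846, -0.2564, 0.0798]
tcp_rot: [0.126, 0.992, -0.0, 0.0]
force: [1.2, 0.6, -0.5]
opening: 0.0534
finger_force: 32.5
```

```bash
python3 -c "
from h import *
delta([.485,-.257,.067])
print(proj([[.4846,-.2562,.095]],'side'))
S=grab_frame('side')
cv2.imwrite('pics/f.png',cv2.resize(S[125:195,310:390],(640,560),interpolation=2))"
```

```text
j [-0.49  0.39 -0.25  0.93 -0.   -0.23] pos [ 0.4846 -0.2564  0.0798] F [ 1.2  0.6 -0.5] tilt [ 0. -0. -1.]
delta [-0.0005 -0.0005  0.0128]
[[351.36655002 133.27909312]]
```

View pics/f.png

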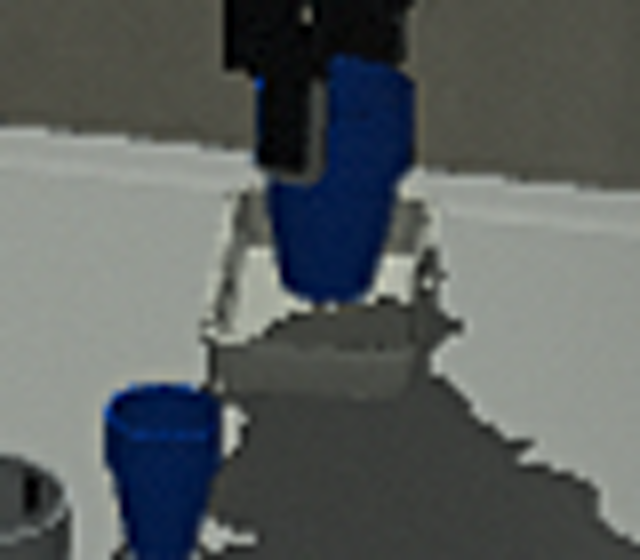

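The cup's foot, at crop (330,295), is inside the tray and centred between the walls. I'll lower the last 13 mm slowly, watching for contact.

Call:
{"api": "arm_command", "payload": {
  "deltas": [0,0,0,0,0,0.005,0.6,0,0,0,0,0,0.003,0.6,0,0,0,0,0,0.002,0.6,0,0,0,0,0,0.001,0.6,0,0,0,0,0,0,0.6]
}}

```text
t: 9.88
tool_pos: [0.4844, -0.2564, 0.0685]
tcp_rot: [0.126, 0.992, -0.0, -0.0]
force: [0.2, -0.6, -0.9]
opening: 0.0541
finger_force: 32.5
```

Call:
{"api": "arm_command", "payload": {
  "deltas": [0,0,0,0,0,0.001,0.6,0,0,0,0,0,0,0.6]
}}

```text
t: 10.12
tool_pos: [0.4845, -0.2564, 0.0675]
tcp_rot: [0.126, 0.992, -0.0, 0.0]
force: [0.1, 1.0, -0.9]
opening: 0.0541
finger_force: 32.5
```

Call:
{"api": "arm_command", "payload": {
  "deltas": [0,0,0,0,0,0.0007,0.6,0,0,0,0,0,0,0.6]
}}

```text
t: 10.38
tool_pos: [0.4846, -0.2565, 0.067]
tcp_rot: [0.126, 0.992, -0.0, 0.0]
force: [0.3, 0.3, 0.7]
opening: 0.0539
finger_force: 32.6
```

Call:
{"api": "arm_command", "payload": {
  "deltas": [0,0,0,0,0,0.0006,0.6,0,0,0,0,0,0,0.6]
}}

```text
t: 10.62
tool_pos: [0.4849, -0.2566, 0.0667]
tcp_rot: [0.126, 0.992, -0.0, 0.001]
force: [1.1, 0.4, 4.8]
opening: 0.054
finger_force: 33.0
```

There's contact with the tray floor at about 5 N. I'll release gradually and then retreat straight up.

Call:
{"api": "arm_command", "payload": {
  "deltas": [0,0,0,0,0,-0.0002,0.6,0,0,0,0,0,0,0.36,0,0,0,0,0,0,0.34,0,0,0,0,0,0,0.3,0,0,0,0,0,0,0.2,0,0,0,0,0,0,0.1,0,0,0,0,0,0,0],
  "squeeze": 20
}}

```text
t: 11.5
tool_pos: [0.4844, -0.2564, 0.0664]
tcp_rot: [0.126, 0.992, -0.0, -0.0]
force: [0.8, 0.0, -0.9]
opening: 0.0855
finger_force: 0.0
```

Call:
{"api": "arm_command", "payload": {
  "deltas": [0,0,0,0,0,-0.005,0,0,0,0,0,0,-0.01,0,0,0,0,0,0,-0.02,0,0,0,0,0,0,-0.04,0,0,0,0,0,0,-0.05,0,0,0,0,0,0,-0.03,0,0,0,0,0,0,0,0]
}}

```text
t: 12.38
tool_pos: [0.4856, -0.2571, 0.2247]
tcp_rot: [0.126, 0.992, -0.001, 0.003]
force: [0.1, -0.3, -0.7]
opening: 0.0854
finger_force: 0.0
```

```bash
python3 -c "
from h import *
delta([.485,-.257,.067])
S=grab_frame('side')
cv2.imwrite('pics/g.png',cv2.resize(S[110:310,250:400],(600,600*200//200),interpolation=2))"
```

```text
j [-0.49  0.28 -0.01  1.27 -0.   -0.23] pos [ 0.4856 -0.2571  0.2247] F [ 0.1 -0.3 -0.7] tilt [ 0.005 -0.003 -1.   ]
delta [1.400e-03 1.000e-04 1.577e-01]
```

View pics/g.png

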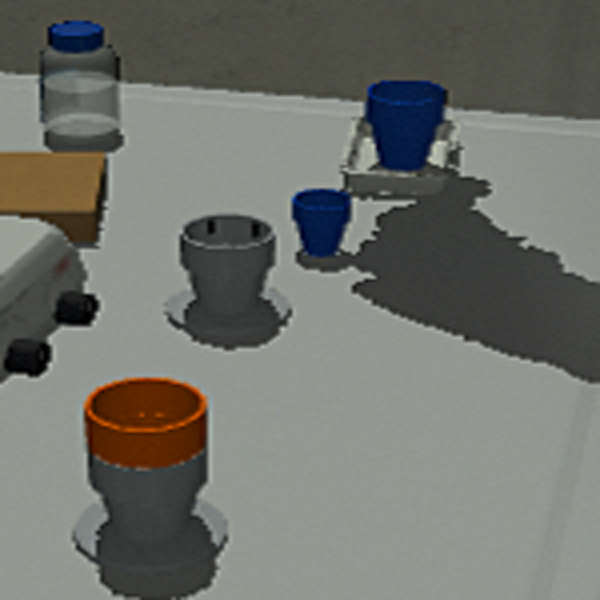

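The blue cup stands upright in the tray at crop (405,125). The steel cup is still in place at (228,270), the orange stack is untouched, and the gripper is clear of everything.

```bash
python3 -c "
from plant import *
print(job_done())"
```

```text
the job is handed in; nothing more can be done
None
```

The larger blue cup is out of its steel cup and standing upright in the white tray; the last picture showed the steel cup still standing and the orange cup untouched, and I handed the job in at about 12.4 s (no verdict was returned).

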